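Point out the missing jig pin

ROBOT

A 7-joint arm with a two-finger parallel gripper is mounted at the origin on the work surface. World frame = base frame: x ahead of the robot, y to its left, z up, the work surface at z = 0. Lengths are in m, angles in degrees, forces in N, time in s.
With the tool pointing down it reaches from about 0.4 to 0.85 m from the base axis. Payload 6.9 kg.
Tool frame: the origin (TCP) lies midway between the tips of the shut fingers; the grasp point (between the pads) lies 19 mm behind it; z points along the fingers, x is the direction in which the jaws open and shut, and the axes are right-handed (so a half turn about z gives the same grasp; the last joint's range is limited). The gripper opens to 85 mm and grips with 20 to 120 N. Pads are 22 mm wide; open, the fingers measure 114 mm over their backs; the gripper's body (76 mm by 85 mm) begins 54 mm behind the grasp point. The pads swing forward as they close: fully open they stand 13 mm farther back than shut.
Start: joints at [6.045, 29.078, -13.613, 85.955, 7.202, 65.827, -8.869], TCP at [0.625, -0, 0.231] pointing down, gripper open.
Joint ranges: [-176.47, 176.47], [-13.61, 117.27], [-81.72, 77.17], [0.22, 143.17], [-87.28, 267.28], [10, 112.55], [-165.47, 165.47]. Speed limits (degrees/s): [136.94, 136.94, 180, 180, 180, 180, 180].

INTERFACE

Orientations are given as a 3x3 rotation matrix whose columns are the frame's x, y, z axes.
In Python, from cell import robot gives the robot as it stands.
- The arm moves only by the tool drive_tool, never from a script. Its argument "targets" is a list of rows, each a list of 3 entries, a list of its own where there are three numbers: the shift along the tool's x, y, z in mm, then the turn, a rotation vector about the tool's x, y, z in degrees, then the closure, from -1 (fully open) to 1 (shut). A call has 1 to 8 rows; each row shifts and turns the commanded pose from where the row before left it, along the tool's axes as they then stand; what a row does not reach is not made up. A row lasts 1/8 s, in which the tool goes at most 62.5 mm and 10.7 degrees, less where a joint would pass 70% of its speed; a pose out of reach is approached as far as the arm can. A call is refused whole if a number of a shift passes 62.5 or a number of a turn 10.7, either way. A call with a gripper value outside its range is refused whole. The fingers move at their own pace and stop on an object; "grip_force" is the grip in N (left out, the last holds). Time passes only in rows, so rows that do not move let the fingers close. It gives the time, the measured TCP pose, the force and the opening at its end, in the units of the state.
- robot.observe(): the state, without advancing time (a new reading comes with each control period).
- robot.read_camera(name): name is "scene" or "side" or "wrist"; returns a dict with "pixels" (420x560x3 uint8, red, green, blue), "mtx" (3x3 intrinsics, pixels), "cam_to_world" (4x4, takes a point from camera to world coordinates). Camera axes: x right, y down, z forward; pixel columns grow to the right and rows downward; lengths in m; the calibration is good to about 2 mm. A picture is of the moment at which its call begins. There is no depth.
- robot.finish_job(): hands the job in, once; it reports no verdict.
Trained networks look in a picture, given as the dict that the camera call returned (one of the last four; its "shot" number tells which), for a name from the list of things; names that differ only in an ending like _2 or _b are one class to them, and where a whole thing is asked for, a point or a joint stands for the part that bears it (a point fixed in the world has none). Each returns a list of dicts, best first, with "confidence" (0 to 1); they miss things now and then, are a little off and sometimes report something else, mostly with a low value. They report only what shows in the picture. A call takes as long as a camera call.
- robot.spot_in(target, picture): "point" ([column, row] as shares, 0 to 1, of the picture: columns of its width, rows of its height, amid what is visible of it).
- robot.mark_of(target, picture): "point" ([column, row] as shares, 0 to 1, of the picture: columns of its width, rows of its height: a listed point, or the origin of a listed thing).
The state is a dict: "t": time; "joints": joint angles; "joint_vel": joint speeds; "joint_efforts": joint torques, N m; "ee_pos": TCP position; "orientation": TCP orientation; "force": force on the tool from outside, world axes, zero at the start; "moment": the same for the moment, N m; "width": finger opening in m.
Only numpy, scipy, OpenCV 4.12 (cv2) and the standard library are available. Lean on these libraries where they do the work, as an engineer would, in place of code of your own. Each camera call takes 0.05 s, during which the arm holds its last target.

TASK

The grey drill jig on the welding bench has four bushings, and one has lost its pin. Show the welder what is missing: point straight down at the empty bushing with the fingertips about 2 cm above the middle of its mouth and stay there for two seconds; then point in the same way, for two seconds, about 2 cm above the tip of the one loose pin standing on the bench whose head has the same shape as those of the pins still in the jig. Touch nothing at all, do not point at any other bushing or pin, and finish with the hand raised well clear, fingertips 20 cm or more above the bench.

Things in the scene. Friction and masses are not known exactly. Their poses are not given: they have to be found in the camera images.
- jig_plate: Grey steel plate 210 (x) x 200 (y) x 12 mm, fixed on the bench, turned up to 0.25 rad about vertical. Origin: centre of its underside. A 90 x 60 mm aluminium blank and two low stops (up to 26 mm above the bench) lie in its middle. The four bushings stand near its corners, at x = +-70 mm, y = +-65 mm of its own frame; which corner is empty changes.
- empty_bush_mouth (a point): Centre of the mouth of the empty bushing, a steel ring standing on the jig plate: 36 mm outer diameter, 17 mm bore, 20 mm tall, mouth 32 mm above the bench, no pin in it. z up.
- pinned_bush1_top (a point): Steel bushing (36 mm in diameter, 20 mm tall) fixed on the jig plate with its pin in place; the pin shows as a round disc head 44 mm in diameter and 14 mm thick, its top 46 mm above the plate's upper face (58 mm above the bench). This point: centre of the head's top.
- pinned_bush2_top (a point): Same as pinned_bush1_top, another corner.
- pinned_bush3_top (a point): Same as pinned_bush1_top, another corner.
- round_pin_tip (a point): Plain steel pin standing loose on the bench upside down: head flat on the bench, shank pointing straight up, 64 mm tall in all. Shank round, 16 mm in diameter, 50 mm long; head 14 mm thick, a round disc 44 mm in diameter, same as the pins in the jig. This point: centre of the upper end of the shank, 64 mm above the bench. z up.
- square_pin_tip (a point): Plain steel pin standing loose on the bench upside down: head flat on the bench, shank pointing straight up, 64 mm tall in all. Shank round, 16 mm in diameter, 50 mm long; head 14 mm thick, a square of 42 mm. This point: centre of the upper end of the shank.
- bar_pin_tip (a point): Plain steel pin standing loose on the bench upside down: head flat on the bench, shank pointing straight up, 64 mm tall in all. Shank round, 16 mm in diameter, 50 mm long; head 14 mm thick, a narrow bar of 64 x 24 mm. This point: centre of the upper end of the shank.
- round_pin: The round-headed loose pin. Origin: centre of the underside of its head, on the bench. It trades places with the other two loose pins.
- square_pin: The square-headed loose pin. Origin: centre of the underside of its head.
- bar_pin: The bar-headed loose pin. Origin: centre of the underside of its head.
- tool_pot: Bystander, loose: dark square steel pot, 60 mm wide on an 85 mm foot, 100 mm tall, tools in it reaching up to 140 mm. Origin: centre of its underside.
- rod_tin: Bystander, loose: round tin, 74 mm in diameter, 85 mm tall, filler rods in it reaching up to 152 mm. Origin: centre of its underside.
- pliers: Bystander, loose: pliers lying flat, 170 mm long, 16 mm high, jaws along their x axis. Origin: on the bench, under the joint.

How it is judged:
By the outcome, as a careful person would: the job done as asked, in the order asked, and still so for the second after the job is handed in, with the robot touching nothing.
It also fails if it takes over 46 s, if anything falls off the work surface, if the arm or the gripper's body presses on something with over 40 N, if the wrist force passes 120 N, or if a joint passes its speed limit or range.

## Working session

There is one attempt and no reset: what is moved stays moved. The work goes in short steps, Python scripts to look and compute and a tool call to move; the robot and the scene stay as the last step left them, time stands still between calls to the robot, and variables do not carry over. Pictures are saved under pics/ and viewed, and the job is handed in when it is done.

Besides the shell and the picture viewer there is one more tool, called after ">>>" as name(argument=value, ...), one argument or row to a line, values as JSON. drive_tool: Moves the arm, as the interface text tells. Its arguments: {"type":"object","properties":{"targets":{"type":"array"},"grip_force":{"type":"number"}},"required":["targets"]}

```bash
mkdir -p pics
cat > h.py <<'E'
import numpy as np,cv2,json
from cell import robot
def ray(c,pt):
    u,v=pt[0]*560,pt[1]*420
    T=np.array(c["cam_to_world"]);d=T[:3,:3]@np.linalg.inv(c["mtx"])@[u,v,1]
    return T[:3,3],d
def atz(c,pt,z):
    o,d=ray(c,pt);return o+d*(z-o[2])/d[2]
def proj(c,p):
    T=np.linalg.inv(c["cam_to_world"]);q=np.array(c["mtx"])@(T[:3,:3]@p+T[:3,3]);return q[:2]/q[2]
E
python3 - <<'E'
from h import *
Z=dict(empty_bush_mouth=.032,pinned_bush1_top=.058,round_pin_tip=.064,square_pin_tip=.064,bar_pin_tip=.064,jig_plate=0,tool_pot=0,rod_tin=0,pliers=0)
for n in("scene","side"):
    c=robot.read_camera(n);cv2.imwrite(f"pics/{n}0.png",c["pixels"][:,:,::-1])
    print(n,np.round(c["cam_to_world"],2)[:3,3])
    for k,z in Z.items():
        for r in robot.mark_of(k,c)[:4]: print(k,round(r["confidence"],2),np.round(np.array(r["point"])*[560,420]),np.round(atz(c,r["point"],z),3))
s=robot.observe();print(s["t"],s["ee_pos"],s["orientation"],s["width"])
E
```

```text
scene [1.09 0.27 0.61]
empty_bush_mouth 0.76 [261. 223.] [ 0.519 -0.022  0.032]
pinned_bush1_top 0.91 [317. 228.] [0.507 0.106 0.058]
round_pin_tip 0.81 [180. 218.] [ 0.61  -0.172  0.064]
square_pin_tip 0.57 [220. 189.] [ 0.482 -0.147  0.064]
bar_pin_tip 0.9 [160. 178.] [ 0.509 -0.303  0.064]
tool_pot 0.83 [197. 164.] [ 0.339 -0.317  0.   ]
rod_tin 0.78 [447. 283.] [0.491 0.387 0.   ]
pliers 0.85 [104. 234.] [ 0.676 -0.348  0.   ]
side [0.08 0.83 0.81]
empty_bush_mouth 0.56 [286. 218.] [ 0.518 -0.016  0.032]
pinned_bush1_top 0.64 [269. 237.] [0.505 0.112 0.058]
pinned_bush1_top 0.49 [227. 221.] [0.652 0.11  0.058]
round_pin_tip 0.5 [281. 177.] [ 0.619 -0.17   0.064]
square_pin_tip 0.44 [314. 189.] [ 0.488 -0.158  0.064]
bar_pin_tip 0.66 [329. 167.] [ 0.497 -0.305  0.064]
jig_plate 0.61 [261. 230.] [0.577 0.04  0.   ]
tool_pot 0.85 [368. 191.] [ 0.351 -0.325  0.   ]
tool_pot 0.54 [259. 231.] [0.578 0.048 0.   ]
rod_tin 0.93 [217. 323.] [0.493 0.392 0.   ]
pliers 0.54 [295. 164.] [ 0.66  -0.363  0.   ]
pliers 0.49 [281. 178.] [ 0.66  -0.246  0.   ]
1.0 [ 6.25026529e-01 -4.17570682e-05  2.31303642e-01] [[ 9.99999987e-01 -1.42109976e-04  8.08353883e-05]
 [-1.42113770e-04 -9.99999989e-01  4.69269370e-05]
 [ 8.08287187e-05 -4.69384242e-05 -9.99999996e-01]] 0.08555892965046925
```

View pics/scene0.png

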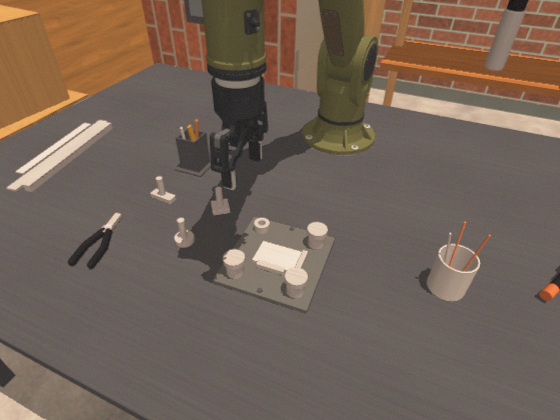

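View pics/side0.png

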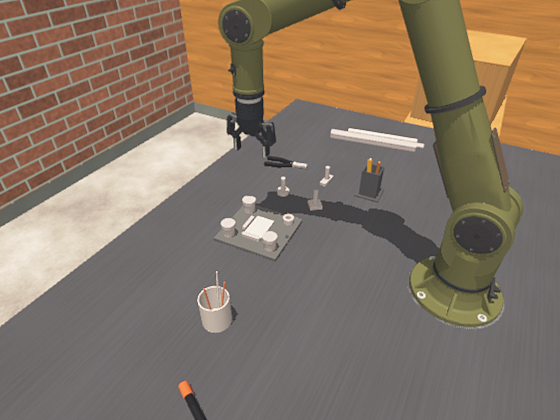

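The empty bushing is at (261,225) in the scene picture and (288,218) in the side picture. The round pin's tip is at about (182,219) and (283,178). The networks agree with both to roughly 1 cm, so I'll refine with zoomed crops and the wrist view.

Run:
```python
from h import *
cs=[robot.read_camera(n) for n in("scene","side","wrist")]
Z=dict(empty_bush_mouth=.032,pinned_bush1_top=.058,round_pin_tip=.064)
for k,z in Z.items():
  for r in robot.mark_of(k,cs[2])[:4]: print("wrist",k,round(r["confidence"],2),np.round(np.array(r["point"])*[560,420]),np.round(atz(cs[2],r["point"],z),3))
def crop(c,x,y,w=40,f=10):
    im=c["pixels"][y-w//2:y+w//2,x-w//2:x+w//2,::-1]
    return cv2.resize(im,None,fx=f,fy=f,interpolation=cv2.INTER_NEAREST)
a=np.hstack([crop(cs[0],261,225,28),crop(cs[0],182,228,28)]);b=np.hstack([crop(cs[1],288,218,28),crop(cs[1],283,186,28)])
cv2.imwrite("pics/crop0.png",np.vstack([a,b]));cv2.imwrite("pics/wrist0.png",cs[2]["pixels"][:,:,::-1])
```

```text
wrist empty_bush_mouth 0.75 [166. 204.] [ 0.513 -0.025  0.032]
wrist round_pin_tip 0.92 [271. 351.] [ 0.616 -0.172  0.064]
```

View pics/crop0.png

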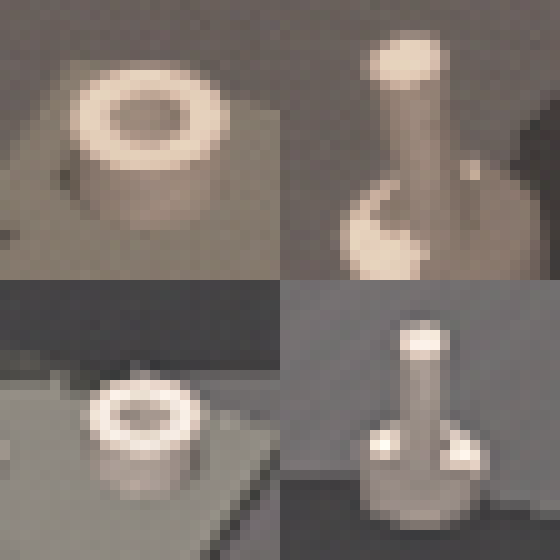

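View pics/wrist0.png

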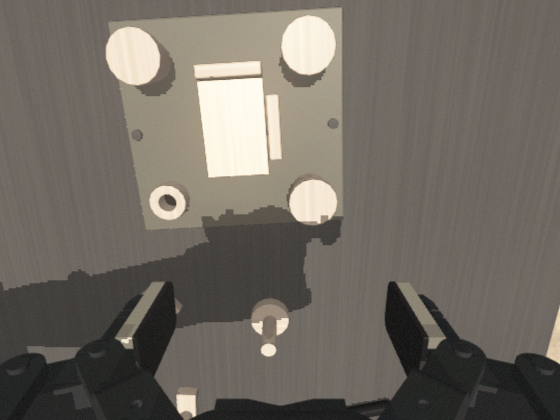

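Run:
```python
from h import *
cs=[robot.read_camera(n) for n in("scene","side","wrist")]
for z,P in((.032,[(261.9,222.7),(288.5,217.5),(168,202)]),(.064,[(180.8,220),(283.4,178),(268,350)])):
    A=np.zeros((3,3));b=np.zeros(3)
    for c,p in zip(cs,P):
        q=(p[0]/560,p[1]/420);print(np.round(atz(c,q,z),4))
        o,d=ray(c,q);d/=np.linalg.norm(d);M=np.eye(3)-np.outer(d,d);A+=M;b+=M@o
    print("tri",np.round(np.linalg.solve(A,b),4))
```

```text
[ 0.5174 -0.0205  0.032 ]
[ 0.511  -0.0201  0.032 ]
[ 0.5159 -0.0232  0.032 ]
tri [ 0.5136 -0.0238  0.0279]
[ 0.6149 -0.1668  0.064 ]
[ 0.6082 -0.1667  0.064 ]
[ 0.613  -0.1714  0.064 ]
tri [ 0.6117 -0.1718  0.0605]
```

>>> drive_tool(
  targets=[
    [[-20,4,0],[0,0,0],1],
    [[-25,5,0],[0,0,0],1],
    [[-25,5,0],[0,0,0],1],
    [[-25,5,15],[0,0,0],1],
    [[-15,3,25],[0,0,0],1],
    [[0,0,30],[0,0,0],1],
    [[0,0,20],[0,0,0],1],
    [[0,0,0],[0,0,0],1],
  ],
)

```text
t: 2.45
ee_pos: [0.5141, -0.022, 0.1403]
orientation: [[1.0, 0.0, -0.003], [0.0, -1.0, 0.0], [-0.003, -0.0, -1.0]]
force: [-0.3, 1.1, 1.0]
width: -0.0001
```

Run:
```python
from h import *
cs=[robot.read_camera(n) for n in("wrist","side","scene")]
for c in cs:
  for k,z in (("empty_bush_mouth",.032),("round_pin_tip",.064)):
    for r in robot.mark_of(k,c)[:1]: print(k,round(r["confidence"],2),np.round(np.array(r["point"])*[560,420]),np.round(atz(c,r["point"],z),4))
cv2.imwrite("pics/w1.png",cs[0]["pixels"][:,:,::-1])
def crop(c,x,y,w=40,f=10):
    im=c["pixels"][y-w//2:y+w//2,x-w//2:x+w//2,::-1]
    return cv2.resize(im,None,fx=f,fy=f,interpolation=cv2.INTER_NEAREST)
cv2.imwrite("pics/c1.png",np.hstack([crop(cs[1],288,208),crop(cs[2],262,212)]))
s=robot.observe();print(s["t"],s["ee_pos"],s["width"],s["force"])
```

```text
empty_bush_mouth 0.61 [282. 212.] [ 0.5153 -0.0251  0.032 ]
round_pin_tip 0.6 [409. 407.] [ 0.6134 -0.1724  0.064 ]
empty_bush_mouth 0.56 [288. 213.] [ 0.5239 -0.0406  0.032 ]
empty_bush_mouth 0.68 [258. 223.] [ 0.5225 -0.0282  0.032 ]
round_pin_tip 0.88 [182. 218.] [ 0.609  -0.1672  0.064 ]
2.9 [ 0.51523339 -0.02201359  0.14172206] 5.634952562757216e-05 [-0.14791113  0.23765375  0.58863126]
```

View pics/w1.png

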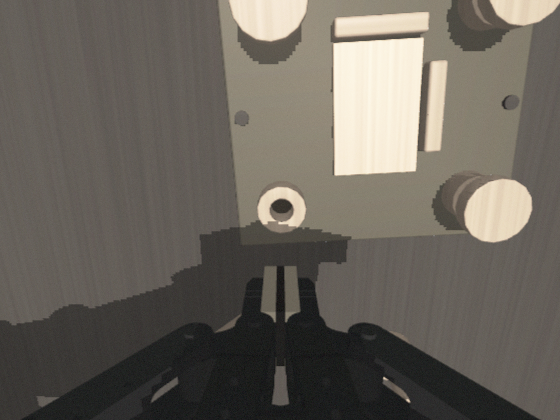

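View pics/c1.png

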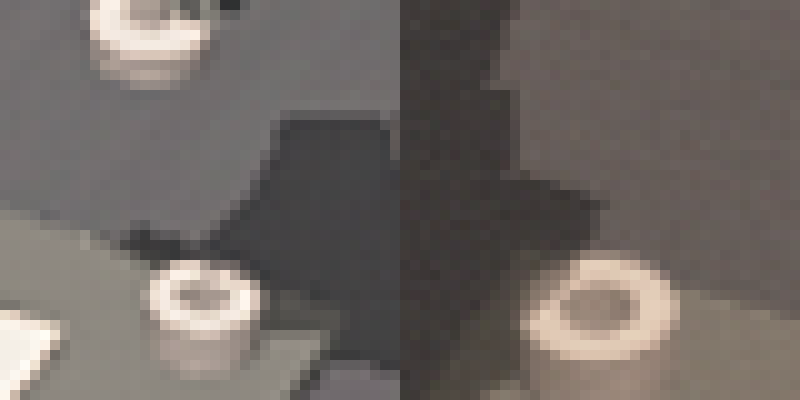

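The wrist view puts the mouth at (282,210), straight ahead of the shut fingers and within 3 mm of the plan. I'm lowering to 2 cm above it.

>>> drive_tool(
  targets=[
    [[0,1.5,20],[0,0,0],1],
    [[0,0,25],[0,0,0],1],
    [[0,0,20],[0,0,0],1],
    [[0,0,15],[0,0,0],1],
    [[0,0,9],[0,0,0],1],
    [[0,0,0],[0,0,0],1],
    [[0,0,0],[0,0,0],1],
  ],
)

```text
t: 3.78
ee_pos: [0.5154, -0.0235, 0.0528]
orientation: [[1.0, -0.0, 0.001], [-0.0, -1.0, -0.0], [0.001, 0.0, -1.0]]
force: [-0.2, -0.6, 0.0]
width: -0.0002
```

Run:
```python
from h import *
cs=[robot.read_camera(n) for n in("side","scene")]
def crop(c,x,y,w=60,f=6):
    im=c["pixels"][y-w//2:y+w//2,x-w//2:x+w//2,::-1]
    return cv2.resize(im,None,fx=f,fy=f,interpolation=cv2.INTER_NEAREST)
cv2.imwrite("pics/c2.png",np.hstack([crop(cs[0],288,208),crop(cs[1],262,212)]))
s=robot.observe();print(s["t"],s["ee_pos"],s["width"],s["force"])
for c in cs: print(proj(c,np.array(s["ee_pos"])))
```

```text
3.875 [ 0.51541612 -0.02351708  0.05288641] 3.615260574161523e-05 [ 0.36959895  0.32445782 -0.01567376]
[287.85195703 211.27835439]
[260.91341759 214.86691989]
```

View pics/c2.png

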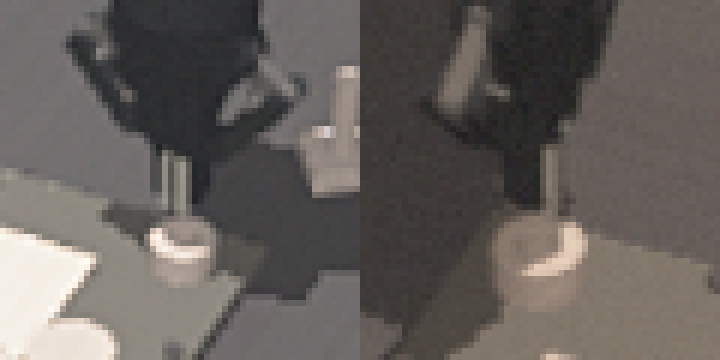

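In both views the fingertips hang just above the ring, centred to within about a pixel. I'll hold here.

>>> drive_tool(
  targets=[
    [[0,0,0],[0,0,0],1],
    [[0,0,0],[0,0,0],1],
    [[0,0,0],[0,0,0],1],
    [[0,0,0],[0,0,0],1],
    [[0,0,0],[0,0,0],1],
    [[0,0,0],[0,0,0],1],
    [[0,0,0],[0,0,0],1],
    [[0,0,0],[0,0,0],1],
  ],
)

```text
t: 4.88
ee_pos: [0.515, -0.0235, 0.0523]
orientation: [[1.0, -0.0, -0.0], [-0.0, -1.0, 0.0], [-0.0, -0.0, -1.0]]
force: [-0.4, -0.1, 0.3]
width: 0.0004
```

>>> drive_tool(
  targets=[
    [[0,0,0],[0,0,0],1],
    [[0,0,0],[0,0,0],1],
    [[0,0,0],[0,0,0],1],
    [[0,0,0],[0,0,0],1],
    [[0,0,0],[0,0,0],1],
    [[0,0,0],[0,0,0],1],
    [[0,0,0],[0,0,0],1],
    [[0,0,0],[0,0,0],1],
  ],
)

```text
t: 5.88
ee_pos: [0.515, -0.0235, 0.0523]
orientation: [[1.0, 0.0, -0.0], [0.0, -1.0, -0.0], [-0.0, 0.0, -1.0]]
force: [0.5, -0.6, 0.4]
width: -0.0
```

>>> drive_tool(
  targets=[
    [[0,0,0],[0,0,0],1],
    [[0,0,0],[0,0,0],1],
    [[0,0,0],[0,0,0],1],
    [[0,0,-15],[0,0,0],1],
    [[0,0,-30],[0,0,0],1],
    [[0,0,-30],[0,0,0],1],
    [[0,0,-25],[0,0,0],1],
    [[0,0,0],[0,0,0],1],
  ],
)

```text
t: 6.88
ee_pos: [0.5163, -0.0235, 0.155]
orientation: [[1.0, -0.0, 0.005], [-0.0, -1.0, -0.0], [0.005, 0.0, -1.0]]
force: [0.5, -0.3, -0.8]
width: 0.0001
```

>>> drive_tool(
  targets=[
    [[15,22,0],[0,0,0],1],
    [[20,30,0],[0,0,0],1],
    [[20,30,0],[0,0,0],1],
    [[20,30,0],[0,0,0],1],
    [[15,22,0],[0,0,0],1],
    [[7,13,0],[0,0,0],1],
    [[0,0,0],[0,0,0],1],
    [[0,0,0],[0,0,0],1],
  ],
)

```text
t: 7.88
ee_pos: [0.6115, -0.1691, 0.1522]
orientation: [[1.0, 0.001, -0.001], [0.001, -1.0, 0.001], [-0.001, -0.001, -1.0]]
force: [0.0, 0.0, -0.1]
width: 0.0
```

Run:
```python
from h import *
cs=[robot.read_camera(n) for n in("wrist","side","scene")]
for c in cs:
  for k,z in (("round_pin_tip",.064),):
    for r in robot.mark_of(k,c)[:2]: print(k,round(r["confidence"],2),np.round(np.array(r["point"])*[560,420]),np.round(atz(c,r["point"],z),4))
def crop(c,x,y,w=40,f=10):
    im=c["pixels"][y-w//2:y+w//2,x-w//2:x+w//2,::-1]
    return cv2.resize(im,None,fx=f,fy=f,interpolation=cv2.INTER_NEAREST)
cv2.imwrite("pics/w3.png",cs[0]["pixels"][:,:,::-1])
cv2.imwrite("pics/c3.png",np.hstack([crop(cs[1],283,178),crop(cs[2],182,215)]))
s=robot.observe();print(s["t"],s["ee_pos"],s["width"],s["force"])
```

```text
round_pin_tip 0.66 [281. 219.] [ 0.6123 -0.1705  0.064 ]
round_pin_tip 0.44 [279. 179.] [ 0.6164 -0.1537  0.064 ]
round_pin_tip 0.21 [287. 216.] [0.5014 0.0115 0.064 ]
round_pin_tip 0.8 [182. 218.] [ 0.6097 -0.1674  0.064 ]
8.175 [ 0.6119177  -0.16996015  0.15247653] -5.901615123383259e-05 [-0.25953907 -0.28577929 -0.65438014]
```

View pics/w3.png

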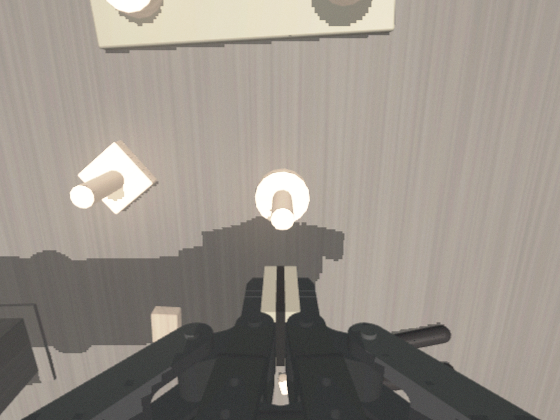

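View pics/c3.png

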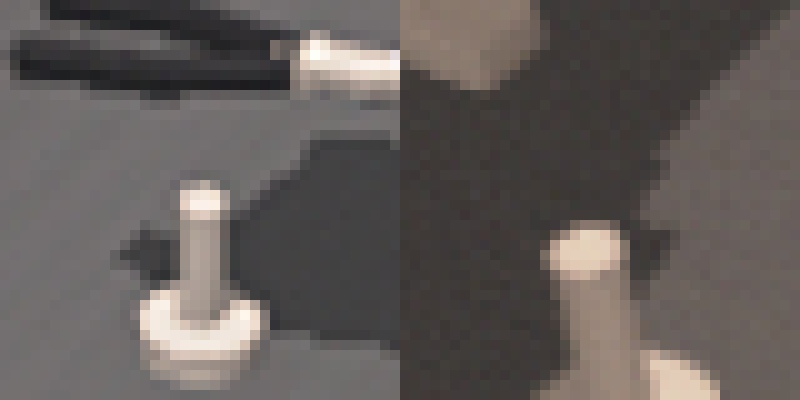

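The wrist view shows the round head with its tip at (282,219), which works out to (0.6125, -0.1705). That is within 1 mm of the hand, so I'm lowering 68 mm to z = 0.084.

>>> drive_tool(
  targets=[
    [[0,0.5,15],[0,0,0],1],
    [[0,0,20],[0,0,0],1],
    [[0,0,15],[0,0,0],1],
    [[0,0,11],[0,0,0],1],
    [[0,0,7],[0,0,0],1],
    [[0,0,0],[0,0,0],1],
    [[0,0,0],[0,0,0],1],
  ],
)

```text
t: 9.05
ee_pos: [0.6124, -0.1711, 0.0848]
orientation: [[1.0, -0.0, 0.001], [-0.0, -1.0, -0.0], [0.001, 0.0, -1.0]]
force: [-0.1, -0.2, 0.3]
width: 0.0002
```

Run:
```python
from h import *
cs=[robot.read_camera(n) for n in("side","scene")]
def crop(c,x,y,w=60,f=6):
    im=c["pixels"][y-w//2:y+w//2,x-w//2:x+w//2,::-1]
    return cv2.resize(im,None,fx=f,fy=f,interpolation=cv2.INTER_NEAREST)
cv2.imwrite("pics/c4.png",np.hstack([crop(cs[0],283,175),crop(cs[1],182,212)]))
s=robot.observe();print(s["t"],s["ee_pos"],s["force"])
```

```text
9.15 [ 0.61234079 -0.17110747  0.08485707] [1.28163759 0.17219064 0.46259305]
```

View pics/c4.png

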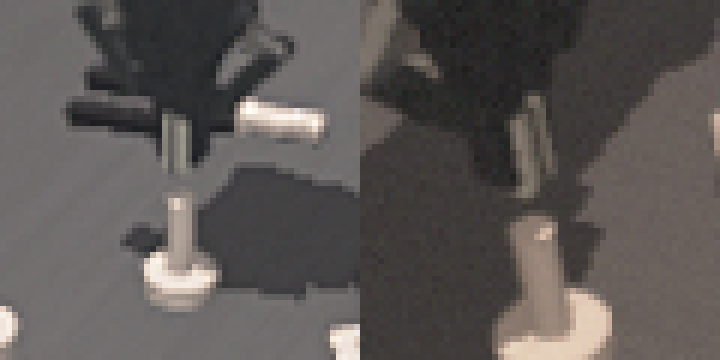

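The fingertips are directly above the round pin's tip with a gap. I'll hold, then rise.

>>> drive_tool(
  targets=[
    [[0,0,0],[0,0,0],1],
    [[0,0,0],[0,0,0],1],
    [[0,0,0],[0,0,0],1],
    [[0,0,0],[0,0,0],1],
    [[0,0,0],[0,0,0],1],
    [[0,0,0],[0,0,0],1],
    [[0,0,0],[0,0,0],1],
    [[0,0,0],[0,0,0],1],
  ],
)

```text
t: 10.15
ee_pos: [0.612, -0.171, 0.0843]
orientation: [[1.0, -0.0, -0.0], [-0.0, -1.0, 0.0], [-0.0, -0.0, -1.0]]
force: [-0.4, 0.7, 0.4]
width: -0.0
```

>>> drive_tool(
  targets=[
    [[0,0,0],[0,0,0],1],
    [[0,0,0],[0,0,0],1],
    [[0,0,0],[0,0,0],1],
    [[0,0,0],[0,0,0],1],
    [[0,0,0],[0,0,0],1],
    [[0,0,0],[0,0,0],1],
    [[0,0,0],[0,0,0],1],
    [[0,0,0],[0,0,0],1],
  ],
)

```text
t: 11.15
ee_pos: [0.612, -0.171, 0.0843]
orientation: [[1.0, 0.0, 0.0], [0.0, -1.0, -0.0], [0.0, 0.0, -1.0]]
force: [-0.3, -0.0, 0.1]
width: 0.0001
```

>>> drive_tool(
  targets=[
    [[0,0,0],[0,0,0],1],
    [[0,0,0],[0,0,0],1],
    [[0,0,0],[0,0,0],1],
    [[0,0,-15],[0,0,0],1],
    [[0,0,-30],[0,0,0],1],
    [[0,0,-35],[0,0,0],1],
    [[0,0,-35],[0,0,0],1],
    [[0,0,-30],[0,0,0],1],
  ],
)

```text
t: 12.15
ee_pos: [0.6122, -0.171, 0.232]
orientation: [[1.0, 0.0, 0.002], [0.0, -1.0, -0.0], [0.002, 0.0, -1.0]]
force: [0.5, 0.4, 0.1]
width: 0.0001
```

>>> drive_tool(
  targets=[
    [[0,0,-15],[0,0,0],1],
    [[0,0,-5],[0,0,0],1],
    [[0,0,0],[0,0,0],1],
    [[0,0,0],[0,0,0],1],
    [[0,0,0],[0,0,0],1],
  ],
)

```text
t: 12.78
ee_pos: [0.6117, -0.171, 0.2483]
orientation: [[1.0, -0.0, -0.002], [-0.0, -1.0, 0.0], [-0.002, -0.0, -1.0]]
force: [0.4, -0.3, 0.7]
width: -0.0001
```

Run:
```python
from h import *
c=robot.read_camera("scene");cv2.imwrite("pics/s5.png",c["pixels"][:,:,::-1])
s=robot.observe();print(s["t"],s["ee_pos"],s["force"])
```

```text
12.825 [ 0.61175023 -0.17097123  0.24848655] [1.0660758  0.14050162 1.51809764]
```

View pics/s5.png

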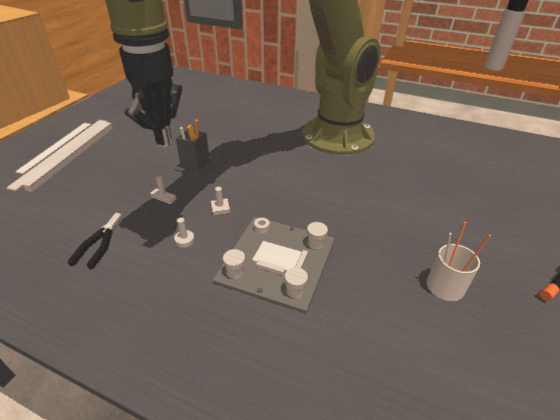

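The picture shows every object where it was at the start: round pin at (183,232), empty bushing at (261,225). The hand is raised.

```bash
python3 -c "
from cell import robot
print(robot.finish_job())"
```

```text
the job is handed in; nothing more can be done
None
```

I pointed at the empty bushing and then at the round-headed loose pin, raised the hand and handed the job in at about 13 s of the 46 s allowed.

- **Empty bushing:** with the fingers shut and straight down, I held at (0.515, -0.0235, 0.052) for about 2.5 s. That is 2 cm above the mouth.
- **Round-headed pin:** I held the same way at (0.612, -0.171, 0.084) for about 2.5 s. That is 2 cm above its tip.
- **Finish:** the hand ended with the fingertips 24.8 cm above the bench.

**Checks:**
- The wrist and hand-measured picture positions agreed with the points used to about 2–5 mm.
- A few network readings from the side camera, taken with the arm overhead, were off by up to about 18 mm. I didn't use those.
- Force readings stayed at noise level, under 2 N.
- The last picture shows nothing has moved.

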